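# Pack up the tool chest under a friction-hinged lid

## Task

Pack up the tool chest: raise its lid by the handle to about 60 degrees, let go and watch for a second that the friction hinge holds it there by itself, and lay the ratchet (set down, not dropped) flat in the empty, rubber-lined compartment while the lid stays up on its own. Push the drawer that was left open fully home as well, and finish with the lid lowered all the way shut, guided down and not allowed to slam. Leave the other tools and parts on the bench, and the socket case in the chest, where they are.

Things in the scene. Friction and masses are not known exactly. Their poses are not given: they have to be found in the camera images.
- chest: grey steel tool chest, fixed, 200 mm deep (x) by 400 mm wide (y), rim 130 mm above the bench. Origin at the centre of its underside; x points to its back, away from the robot, z up. At the bottom a drawer, over it a blank front, on top an open tray: floor at 88 mm, walls 5 mm, a 4 mm partition along x (top at 128 mm) makes a left and a right compartment of 190 (x) by 193 mm (y)
- lid: the chest's lid: a steel cover 206 x 406 mm with a 42 mm skirt, hinged along the chest's back rim, 0.5 to 0.9 kg. Origin on the hinge axis; its -x axis points along the lid from the hinge to the front edge; the front face of the skirt is 203 mm from the hinge axis
- lid_angle (a joint): opening angle of the lid, rad: 0 shut, grows as the front edge rises, stop at 1.45. The hinge has friction: opened beyond about 0.7 rad the lid stays where it is left and must be pulled down again by its handle; let go lower, a heavy lid falls shut
- lid_hinge (a point): middle of the hinge line of the lid (axis along the chest's y), at the back rim of the chest, 130 mm above the bench
- lid_handle (a point): centre of the lid's handle: a round steel bar 12 mm thick, 110 mm long along the chest's y, on two end legs, 38 mm out from the skirt's front face (32 mm gap behind the bar). Lid shut, it is 152 mm above the bench, 141 mm before the chest's centre, 21 mm below the lid's top, and can be pinched from above. It moves with the lid about the hinge
- drawer_travel (a joint): how far the drawer stands open, m: 0 fully home (front flush with the chest's face), starts 0.05 to 0.07. About 3 N moves it. Its runners are short and worn: pushed within about 20 mm of the middle of its front it runs home; pushed 60 mm or more to one side it usually racks and jams
- drawer_face (a point): centre of the drawer's front face, 28 mm above the bench. The front is 382 mm wide, 40 mm high (8 to 48 mm above the bench), faces the chest's -x and lies flush with the chest's face, 100 mm before its centre, when home. A pull edge along its top, 40 to 48 mm up, stands out 4 mm. The chest's face goes on up to 130 mm: a hand pushing the drawer home must lean back
- liner: thin black rubber mat, 186 (x) x 189 (y) x 3 mm, lying on the floor of the empty compartment (left or right); origin at the centre of its underside, axes as the chest's. The ratchet is to lie on it
- ratchet_mid (a point): middle of the ratchet handle, 15 mm above what it lies on: 150 mm long along its x axis, round steel head (34 mm across, 30 mm high) at the +x end, black ribbed round grip 26 mm thick from the -x end to 20 mm past this point, 0.2 to 0.4 kg. It starts on the bench, left or right, nearer than the chest, its head pointing roughly away from the robot
- ratchet: the ratchet handle as a body; origin 15 mm below point ratchet_mid, same axes
- spanner: combination spanner, 200 mm long, lying flat; origin under its middle. It starts on the side of the bench where the ratchet is not. Leave it alone
- hammer: hammer lying on the bench; leave it alone
- screwdriver: screwdriver, 200 mm long, lying near the robot; leave it alone
- spray_can: upright aerosol can, 66 mm across, 190 mm tall, left of the chest; origin under its centre; leave it alone
- oil_filter: upright cartridge oil filter, 80 mm across, 92 mm tall, right of the chest; origin under its centre; leave it alone
- piston: aluminium engine piston standing on its skirt, 76 mm across, 66 mm tall, on the right; origin under its centre; leave it alone
- socket_case: closed black plastic socket case, 150 x 140 x 34 mm high, lying in one compartment of the chest; origin under its centre; leave it alone
Things that resemble listed ones, but are neither listed nor needed, are in the scene too. Of the things like the ratchet, leave any that is green; of the rest the smaller one is meant.

How it is judged:
On the way, in this order (a step that is already met when the one before it is completed fails the run):
1. the lid stands open at about 60 degrees (45 to 75), with nothing touching it, for a second (value of joint lid_angle between 0.785 and 1.31 rad and velocity of joint lid_angle between -0.05 and 0.05 rad/s and contact force between lid and anything else below 0.1 N), for 1 s.
2. the ratchet lies flat on the rubber liner, let go, with the lid still standing open on its own (x of ratchet_mid in the frame of liner between -0.085 and 0.085 m and y of ratchet_mid in the frame of liner between -0.085 and 0.085 m and z of ratchet_mid in the frame of liner below 0.026 m and angle between ratchet_mid's own x axis and vertical between 1.4 and 1.74 rad and linear speed of ratchet below 0.03 m/s and contact force between the fingers and ratchet below 0.1 N and value of joint lid_angle above 0.785 rad and contact force between lid and anything else below 0.1 N), for 0.3 s.
At the end, for the whole second after the job is handed in: The ratchet lies flat (within 10 degrees) at rest on the rubber liner, its middle inside the liner's compartment (within 85 mm of the liner's centre fore and aft and sideways); the drawer is home within 5 mm; the lid is shut within 0.04 rad (8 mm at its front edge) and still (x of ratchet_mid in the frame of liner between -0.085 and 0.085 m and y of ratchet_mid in the frame of liner between -0.085 and 0.085 m and z of ratchet_mid in the frame of liner below 0.026 m and angle between ratchet_mid's own x axis and vertical between 1.4 and 1.74 rad and linear speed of ratchet below 0.03 m/s and value of joint drawer_travel below 0.005 m and value of joint lid_angle below 0.04 rad and velocity of joint lid_angle above -0.05 rad/s); the robot touches nothing.
It fails at once if the lid slams: it closes faster than 1.5 rad/s (velocity of joint lid_angle below -1.5 rad/s).
It fails at once if the ratchet is dropped: it moves faster than 0.6 m/s while not held (linear speed of ratchet above 0.6 m/s and contact force between the fingers and ratchet below 0.1 N).
It fails at once if another tool or part is moved by more than 30 mm (distance of any of spanner, hammer, screwdriver, spray_can, oil_filter, piston, socket_case from where it was at the start of the episode above 0.03 m).
It also fails if it takes over 72 s, if anything falls off the work surface, if the arm or the gripper's body presses on something with over 40 N, if the wrist force passes 120 N, or if a joint passes its speed limit or range.

## Robot

A 6-joint arm with a two-finger parallel gripper is mounted at the origin on the work surface. World frame = base frame: x ahead of the robot, y to its left, z up, the work surface at z = 0. Lengths are in m, angles in rad, forces in N, time in s.
With the tool pointing down it reaches from about 0.2 to 0.875 m from the base axis. Payload 3.4 kg.
Tool frame: the origin (TCP) lies midway between the tips of the shut fingers; the grasp point (between the pads) lies 19 mm behind it; z points along the fingers, y is the line along which they close (so a half turn about z gives the same grasp; the last joint's range is limited). The gripper opens to 94 mm and grips with 3 to 60 N. Pads are 16 mm wide; open, the fingers measure 119 mm over their backs; the gripper's body (75 mm by 177 mm) begins 78 mm behind the grasp point.
Start: joints at [1.225, 0.276, 1.505, -0, 1.361, -0.121], TCP at [0.128, 0.561, 0.205] pointing down, gripper open.
Joint ranges: [-2.89, 2.89], [-0.75, 2.08], [0.22, 2.7], [-1.18, 4.32], [0.11, 2.71], [-2.7, 2.7]. Speed limits (rad/s): [2.57, 2.57, 3.14, 3.14, 3.14, 3.14].

## Interface

Orientations are given as a rotation vector (axis times angle).
In Python, from plant import status, optics, order gives the robot as it stands.
- The arm moves only by the tool drive_tool, never from a script. Its argument "deltas" is a list of rows, each an object of numbers: "fingers": the gripper's target within -1 to 1 (shut at 1, half-way at 0, fully open at -1); "dx", "dy", "dz": the shift along the tool's x, y, z in m; "spin": the turn about the tool's z in degrees. A call has 1 to 5 rows; each row is the pose to reach, as a shift and turn from the pose commanded when the call began, along the tool's axes at that moment; what a row does not reach only later rows make up. A row lasts 1/10 s, in which the tool goes at most 50 mm and 8.59 degrees, less where a joint would pass 70% of its speed; a pose out of reach is approached as far as the arm can. A call with a gripper value outside its range is refused whole. The fingers move at their own pace and stop on an object; "newtons" is the grip in N (left out, the last holds). Time passes only in rows, so rows that repeat a pose let the fingers close. It gives the time, the measured TCP pose, the force, the opening and the grip force at its end, in the units of the state.
- status.observe(): the state, without advancing time (a new reading comes with each control period).
- optics.get_image(name): name is "side" or "top"; returns a dict with "color" (384x512x3 uint8, blue, green, red), "z_map" (384x512 float32, m along the optical axis (not along the pixel's ray), 0 where there is no reading), "fx", "fy", "cx", "cy" (pixels), "rvec" (rotation vector, rad) and "tvec" (3), from world to camera coordinates, as OpenCV has them. Camera axes: x right, y down, z forward; pixel columns grow to the right and rows downward; lengths in m; the calibration is good to about 2 mm. A picture is of the moment at which its call begins.
- order.close_job(): hands the job in; it is judged then, once.
The state is a dict: "clock": time; "joint_pos": joint angles; "dq": joint speeds; "joint_torque": joint torques, N m; "tool_pos": TCP position; "tool_rot": TCP orientation; "wrist_force": force on the tool from outside, world axes, zero at the start; "torque": the same for the moment, N m; "finger_gap": finger opening in m; "gripper_force": force on a finger pad.
Only numpy, scipy, OpenCV 4.12 (cv2) and the standard library are available. Lean on these libraries where they do the work, as an engineer would, in place of code of your own. Each camera call takes 0.05 s, during which the arm holds its last target. There are 200 camera calls.

## Working session

There is one attempt and no reset: what is moved stays moved. The work goes in short steps, Python scripts to look and compute and a tool call to move; the robot and the scene stay as the last step left them, time stands still between calls to the robot, and variables do not carry over. Pictures are saved under pics/ and viewed, at most 10 in all, crops included, and the job is handed in when it is done.

Besides the shell and the picture viewer there is one more tool, called after ">>>" as name(argument=value, ...), one argument or row to a line, values as JSON. drive_tool: Moves the arm, as the interface text tells. Its arguments: {"type":"object","properties":{"deltas":{"type":"array","items":{"type":"object","properties":{"fingers":{"type":"number"},"dx":{"type":"number"},"dy":{"type":"number"},"dz":{"type":"number"},"spin":{"type":"number"}}}},"newtons":{"type":"number"}},"required":["deltas"]}

```bash
ls; mkdir -p pics
cat > h.py <<'E'
import numpy as np,cv2
from plant import status,optics,order
def snap(n,f=None):
    im=optics.get_image(n)
    np.savez(f'/tmp/{n}.npz',**im)
    if f: cv2.imwrite(f'pics/{f}.png',im['color'])
    return im
def load(n): return dict(np.load(f'/tmp/{n}.npz'))
def pts(im):
    R=cv2.Rodrigues(np.asarray(im['rvec'],float))[0]
    z=im['z_map'].astype(float);v,u=np.mgrid[:z.shape[0],:z.shape[1]]
    c=np.stack([(u-im['cx'])/im['fx']*z,(v-im['cy'])/im['fy']*z,z],-1)
    P=(c-np.asarray(im['tvec']).ravel())@R
    P[z<=0]=np.nan
    return P
def ray(im,u,v,h):
    R=cv2.Rodrigues(np.asarray(im['rvec'],float))[0];t=np.asarray(im['tvec'],float).ravel()
    o=-R.T@t;d=R.T@np.array([(u-im['cx'])/im['fx'],(v-im['cy'])/im['fy'],1])
    return o+d*(h-o[2])/d[2]
E
python3 - <<'E'
from h import *
a=snap('top','top0');b=snap('side','side0')
cv2.imwrite('pics/both0.png',cv2.resize(np.hstack([a['color'],b['color']]),(800,300)))
for n,i in(('top',a),('side',b)):
    R=cv2.Rodrigues(np.asarray(i['rvec'],float))[0];print(n,-R.T@np.ravel(i['tvec']),R[2])
s=status.observe();print({k:np.round(v,3) for k,v in s.items()})
E
```

```text
pics
top [0.35707287 0.02551468 1.28496876] [ 0.14885846 -0.01879042 -0.98867997]
side [-0.30972678 -0.87356793  0.92136147] [ 0.57226493  0.60871859 -0.54952209]
{'clock': np.float64(0.1), 'joint_pos': array([ 1.225,  0.277,  1.506, -0.   ,  1.361, -0.121]), 'dq': array([ 0.   , -0.   , -0.003,  0.001, -0.   ,  0.   ]), 'joint_torque': array([ 1.0000e-03, -4.0545e+01, -2.3778e+01,  7.0000e-02,  3.0000e-02,
       -0.0000e+00]), 'tool_pos': array([0.128, 0.56 , 0.205]), 'tool_rot': array([-3.520e-01, -3.121e+00,  2.000e-03]), 'wrist_force': array([-0.426, -0.032,  0.197]), 'torque': array([-0.039, -0.036, -0.013]), 'gripper_force': np.float64(0.0), 'finger_gap': np.float64(0.094)}
```

View pics/top0.png

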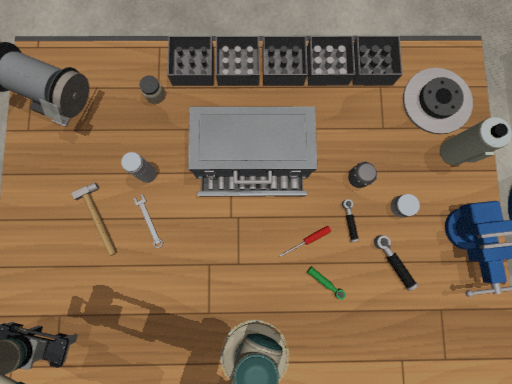

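View pics/side0.png

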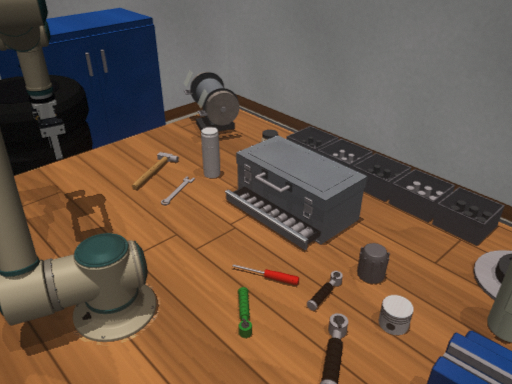

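Both views show three ratchet-like tools. In the top view they are green at (325,283), large black at (397,262) and small black at (350,220). The green one is ruled out, so I want the smaller black one. The chest lid is at (190-316,108-175) and the open drawer front is at about row 193.

Run:
```python
from h import *
a=load('top');b=load('side')
P=pts(a);Q=pts(b)
def rect(m,P):
    p=P[m][:,:2].astype(np.float32); r=cv2.minAreaRect(p*1000);bx=cv2.boxPoints(r);return np.round(r[0],1),np.round(r[1],1),round(r[2],1),m.sum()
v,u=np.mgrid[:384,:512]
near=(u>180)&(u<325)&(v>98)&(v<205)
m=near&(abs(P[...,2]-.173)<.006); print('lid top',np.nanmedian(P[...,2][m]),rect(m,P))
m=cv2.erode(m.astype(np.uint8),np.ones((3,3)))>0;print('eroded',rect(m,P))
Z=P[...,2]
for vv in range(164,200,2): print(vv,np.round(P[vv,253],3), np.round(P[vv,205],3))
# side: lid top
m=(abs(Q[...,2]-.173)<.004)&(u>220)&(u<370)&(v>130)&(v<250);print('side lid',rect(m,Q))
# ratchets
for n,(x0,x1,y0,y1) in dict(small=(336,364,192,246),big=(370,420,230,294),green=(300,350,260,304)).items():
    m=(u>x0)&(u<x1)&(v>y0)&(v<y1)&(Z>.008)&(Z<.05)
    print(n,rect(m,P),'zmax',np.nanmax(Z[m]))
c=a['color'][185:250,325:425];cv2.imwrite('pics/crop.png',cv2.resize(a['color'][90:300,180:430],None,fx=3,fy=2.8,interpolation=cv2.INTER_CUBIC)[:600,:800])
```

```text
lid top 0.17355791950605176 (array([703.9,   0.8]), array([406.6, 208.8]), 89.8, np.int64(7768))
eroded (array([706.2,   1.1]), array([399.7, 197.8]), 89.6, np.int64(6392))
164 [0.618 0.001 0.172] [0.619 0.152 0.172]
166 [0.612 0.001 0.172] [0.613 0.152 0.171]
168 [0.606 0.001 0.17 ] [0.607 0.152 0.172]
170 [0.603 0.    0.152] [0.605 0.154 0.152]
172 [ 0.607 -0.001  0.105] [0.601 0.155 0.137]
174 [ 0.607 -0.001  0.072] [0.608 0.163 0.073]
176 [ 0.608 -0.002  0.032] [0.614 0.17  0.009]
178 [ 0.599 -0.002  0.038] [0.605 0.169 0.015]
180 [0.57  0.001 0.154] [0.599 0.17  0.01 ]
182 [0.564 0.001 0.156] [0.591 0.169 0.015]
184 [ 0.579 -0.002  0.032] [0.584 0.169 0.013]
186 [ 0.572 -0.002  0.033] [0.576 0.169 0.014]
188 [ 0.564 -0.001  0.034] [0.57  0.169 0.01 ]
190 [ 0.562 -0.002  0.006] [0.563 0.17  0.007]
192 [ 0.548 -0.001  0.05 ] [0.549 0.165 0.049]
194 [ 0.541 -0.001  0.046] [0.543 0.165 0.049]
196 [ 0.541 -0.002 -0.   ] [0.542 0.17  0.003]
198 [ 0.534 -0.002 -0.005] [0.535 0.17  0.002]
side lid (array([705. ,   1.5]), array([412.1, 213.2]), 90.0, np.int64(3498))
small (array([ 449.6, -344.4]), array([149.2,  33.4]), 9.4, np.int64(329)) zmax 0.035885129694074154
big (array([ 314.5, -506.1]), array([207.9, 101.6]), 39.4, np.int64(680)) zmax 0.04915963681991392
green (array([ 235.7, -247. ]), array([135. ,  94.4]), 82.1, np.int64(343)) zmax 0.03654013723182639
```

View pics/crop.png

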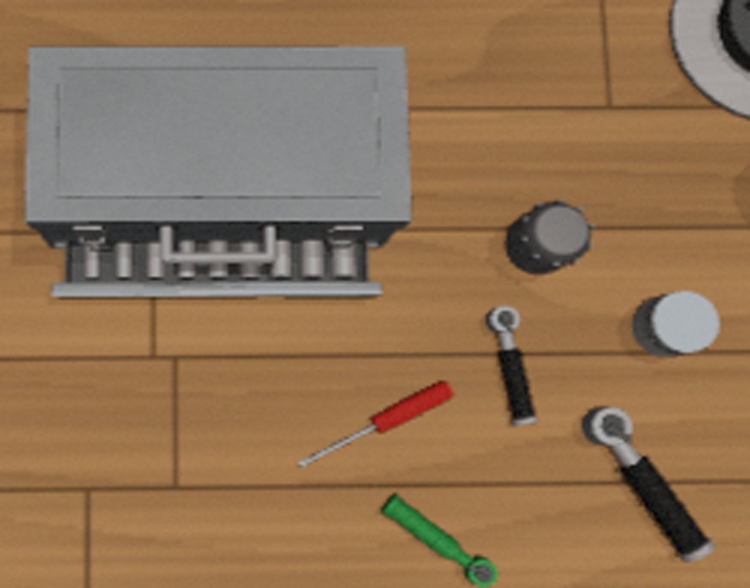

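The crop confirms the choice. The small black ratchet at top (350,220) measures 149 mm long, lies at (0.450,-0.344) and its head points away from the robot, turned about 9° left. The chest is centred near (0.705,0.001) with yaw about 0. The handle should be at x≈0.565, z≈0.152, and I measured 0.567, 0.155.

First I move over to the handle.

>>> drive_tool(
  deltas=[
    {"dx":-0.037,"dy":-0.03,"dz":-0.01,"fingers":0.23},
    {"dx":-0.075,"dy":-0.06,"dz":-0.02,"fingers":0.23},
    {"dx":-0.112,"dy":-0.09,"dz":-0.03,"fingers":0.23},
    {"dx":-0.15,"dy":-0.121,"dz":-0.035,"fingers":0.23},
    {"dx":-0.188,"dy":-0.152,"dz":-0.035,"fingers":0.23},
  ],
)

```text
invalid input
```

>>> drive_tool(
  deltas=[
    {"dx":-0.037,"dy":-0.03,"fingers":0.23},
    {"dx":-0.075,"dy":-0.06,"fingers":0.23},
    {"dx":-0.112,"dy":-0.09,"fingers":0.23},
    {"dx":-0.15,"dy":-0.121,"fingers":0.23},
    {"dx":-0.188,"dy":-0.152,"fingers":0.23},
  ],
)

```text
invalid input
```

>>> drive_tool(
  deltas=[
    {"dx":-0.036,"dy":-0.029,"spin":8,"fingers":0.23},
    {"dx":-0.072,"dy":-0.059,"spin":16,"fingers":0.23},
    {"dx":-0.108,"dy":-0.088,"spin":24,"fingers":0.23},
    {"dx":-0.144,"dy":-0.118,"spin":32,"fingers":0.23},
    {"dx":-0.175,"dy":-0.143,"spin":40,"fingers":0.23},
  ],
)

```text
invalid input
```

>>> drive_tool(
  deltas=[
    {"spin":8},
    {"spin":16},
    {"spin":24},
    {"spin":32},
    {"spin":37},
  ],
)

```text
invalid input
```

>>> drive_tool(
  deltas=[
    {"dx":-0.037,"dy":-0.03,"dz":-0.01,"spin":0,"fingers":0.23},
    {"dx":-0.075,"dy":-0.06,"dz":-0.02,"spin":0,"fingers":0.23},
    {"dx":-0.112,"dy":-0.09,"dz":-0.03,"spin":0,"fingers":0.23},
    {"dx":-0.15,"dy":-0.121,"dz":-0.035,"spin":0,"fingers":0.23},
    {"dx":-0.188,"dy":-0.152,"dz":-0.035,"spin":0,"fingers":0.23},
  ],
)

```text
clock: 0.6
tool_pos: [0.2786, 0.3692, 0.2411]
tool_rot: [0.351, 3.121, 0.002]
wrist_force: [0.4, -0.1, -0.2]
finger_gap: 0.0571
gripper_force: 0.0
```

>>> drive_tool(
  deltas=[
    {"dx":-0.037,"dy":-0.03,"dz":0,"spin":0,"fingers":0.23},
    {"dx":-0.075,"dy":-0.06,"dz":0,"spin":0,"fingers":0.23},
    {"dx":-0.112,"dy":-0.091,"dz":0,"spin":0,"fingers":0.23},
    {"dx":-0.15,"dy":-0.122,"dz":0,"spin":0,"fingers":0.23},
    {"dx":-0.187,"dy":-0.152,"dz":0,"spin":0,"fingers":0.23},
  ],
)

```text
clock: 1.1
tool_pos: [0.4266, 0.1787, 0.2403]
tool_rot: [-0.353, -3.122, -0.0]
wrist_force: [0.8, 0.8, 0.7]
finger_gap: 0.0363
gripper_force: 0.0
```

>>> drive_tool(
  deltas=[
    {"dx":-0.037,"dy":-0.03,"dz":0,"spin":8,"fingers":0.23},
    {"dx":-0.074,"dy":-0.06,"dz":0,"spin":16,"fingers":0.23},
    {"dx":-0.111,"dy":-0.09,"dz":0,"spin":24,"fingers":0.23},
    {"dx":-0.145,"dy":-0.118,"dz":0,"spin":32,"fingers":0.23},
    {"dx":-0.175,"dy":-0.143,"dz":0,"spin":40,"fingers":0.23},
  ],
)

```text
clock: 1.6
tool_pos: [0.5656, 0.0001, 0.2399]
tool_rot: [-1.408, -2.808, 0.0]
wrist_force: [-0.1, 0.5, -0.1]
finger_gap: 0.0361
gripper_force: 0.0
```

>>> drive_tool(
  deltas=[
    {"dx":0,"dy":0,"dz":0,"spin":8,"fingers":0.23},
    {"dx":0,"dy":0,"dz":0,"spin":16,"fingers":0.23},
    {"dx":0,"dy":0,"dz":0,"spin":24,"fingers":0.23},
    {"dx":0,"dy":0,"dz":0,"spin":32,"fingers":0.23},
    {"dx":0,"dy":0,"dz":0,"spin":37,"fingers":0.23},
  ],
)

```text
clock: 2.1
tool_pos: [0.5644, 0.0021, 0.2399]
tool_rot: [-2.224, -2.218, 0.001]
wrist_force: [-0.3, 0.2, 0.2]
finger_gap: 0.0364
gripper_force: 0.0
```

>>> drive_tool(
  deltas=[
    {"dx":0,"dy":0.001,"dz":0.035,"spin":0,"fingers":0.23},
    {"dx":0,"dy":0.001,"dz":0.07,"spin":0,"fingers":0.23},
    {"dx":0,"dy":0.001,"dz":0.095,"spin":0,"fingers":0.23},
    {"dx":0,"dy":0.001,"dz":0.105,"spin":0,"fingers":0.23},
    {"dx":0,"dy":0.001,"dz":0.105,"spin":0,"fingers":0.6},
  ],
  newtons=30,
)

```text
clock: 2.6
tool_pos: [0.5646, 0.0023, 0.1339]
tool_rot: [-2.217, -2.222, 0.003]
wrist_force: [0.0, -0.6, -0.0]
finger_gap: 0.0312
gripper_force: 0.0
```

>>> drive_tool(
  deltas=[
    {"dx":0,"dy":0,"dz":0,"spin":0,"fingers":1},
    {"dx":0,"dy":0,"dz":0,"spin":0,"fingers":1},
    {"dx":0,"dy":0,"dz":0,"spin":0,"fingers":1},
  ],
)

```text
clock: 2.9
tool_pos: [0.5682, 0.0021, 0.1371]
tool_rot: [2.216, 2.22, 0.006]
wrist_force: [3.0, -0.0, 0.2]
finger_gap: 0.011
gripper_force: 30.0
```

>>> drive_tool(
  deltas=[
    {"dx":0,"dy":0.006,"dz":-0.025,"spin":0,"fingers":1},
    {"dx":0,"dy":0.012,"dz":-0.049,"spin":0,"fingers":1},
    {"dx":0,"dy":0.02,"dz":-0.072,"spin":0,"fingers":1},
    {"dx":0,"dy":0.031,"dz":-0.094,"spin":0,"fingers":1},
    {"dx":0,"dy":0.043,"dz":-0.114,"spin":0,"fingers":1},
  ],
)

```text
clock: 3.4
tool_pos: [0.606, 0.0019, 0.2494]
tool_rot: [-2.216, -2.221, 0.008]
wrist_force: [-2.1, -1.6, -5.7]
finger_gap: 0.0112
gripper_force: 30.0
```

>>> drive_tool(
  deltas=[
    {"dx":0,"dy":0.014,"dz":-0.019,"spin":0,"fingers":1},
    {"dx":0,"dy":0.031,"dz":-0.037,"spin":0,"fingers":1},
    {"dx":0,"dy":0.049,"dz":-0.053,"spin":0,"fingers":1},
    {"dx":0,"dy":0.068,"dz":-0.068,"spin":0,"fingers":1},
    {"dx":0,"dy":0.089,"dz":-0.08,"spin":0,"fingers":1},
  ],
)

```text
clock: 3.9
tool_pos: [0.6928, 0.0013, 0.3326]
tool_rot: [-2.218, -2.219, 0.012]
wrist_force: [-9.6, -2.2, 8.7]
finger_gap: 0.0111
gripper_force: 30.0
```

>>> drive_tool(
  deltas=[
    {"dx":0,"dy":0.012,"dz":-0.004,"spin":0,"fingers":1},
    {"dx":0,"dy":0.024,"dz":-0.008,"spin":0,"fingers":1},
    {"dx":0,"dy":0.036,"dz":-0.012,"spin":0,"fingers":1},
    {"dx":0,"dy":0.045,"dz":-0.015,"spin":0,"fingers":1},
    {"dx":0,"dy":0.045,"dz":-0.015,"spin":0,"fingers":1},
  ],
)

```text
clock: 4.4
tool_pos: [0.7414, 0.001, 0.3512]
tool_rot: [2.217, 2.218, 0.001]
wrist_force: [-5.0, -2.8, 15.1]
finger_gap: 0.0112
gripper_force: 30.0
```

>>> drive_tool(
  deltas=[
    {"dx":0,"dy":0,"dz":0,"spin":0,"fingers":0.4},
    {"dx":0,"dy":0,"dz":0,"spin":0,"fingers":0.4},
    {"dx":0,"dy":0,"dz":0,"spin":0,"fingers":0.4},
  ],
)

```text
clock: 4.7
tool_pos: [0.7426, 0.0027, 0.3442]
tool_rot: [-2.219, -2.223, 0.0]
wrist_force: [0.0, -0.1, 0.3]
finger_gap: 0.0276
gripper_force: 0.0
```

>>> drive_tool(
  deltas=[
    {"dx":0,"dy":0,"dz":-0.02,"spin":0,"fingers":0.4},
    {"dx":0,"dy":0,"dz":-0.05,"spin":0,"fingers":0.4},
    {"dx":0,"dy":-0.03,"dz":-0.08,"spin":0,"fingers":0.4},
    {"dx":0,"dy":-0.08,"dz":-0.08,"spin":0,"fingers":0.4},
    {"dx":-0.03,"dy":-0.12,"dz":-0.08,"spin":0,"fingers":0.4},
  ],
)

```text
clock: 5.2
tool_pos: [0.6215, -0.0251, 0.4249]
tool_rot: [-2.213, -2.229, -0.003]
wrist_force: [0.1, -1.4, 1.0]
finger_gap: 0.0282
gripper_force: 0.0
```

Run:
```python
from h import *
a=snap('top');b=snap('side')
cv2.imwrite('pics/both1.png',cv2.resize(np.hstack([a['color'][60:260,150:450],b['color'][100:300,150:450]]),(800,267)))
Q=pts(b);P=pts(a)
for n,A in(('top',P),('side',Q)):
    m=(A[...,2]>.19)&(abs(A[...,1])<.21)&(A[...,0]>.66)&(A[...,0]<.95)&(A[...,2]<.40)
    p=A[m]; 
    for y0,y1 in((-.19,-.12),(.12,.19)):
        q=p[(p[:,1]>y0)&(p[:,1]<y1)]
        if len(q)>20: print(n,len(q),q.min(0),q.max(0),np.polyfit(q[:,2],q[:,0],1))
```

```text
top 174 [ 0.73143739 -0.1892693   0.30737001] [ 0.78445685 -0.12034345  0.33551111] [0.94008685 0.44520031]
top 417 [0.73275849 0.12093871 0.30402903] [0.78701235 0.18993302 0.33583473] [0.48373048 0.59666053]
side 465 [ 0.72651101 -0.18961647  0.19042394] [ 0.82694694 -0.12041441  0.33480481] [-0.57982173  0.94062571]
side 407 [0.73078222 0.12021533 0.19073214] [0.82816717 0.18993655 0.33401613] [-0.59161773  0.94532404]
```

View pics/both1.png

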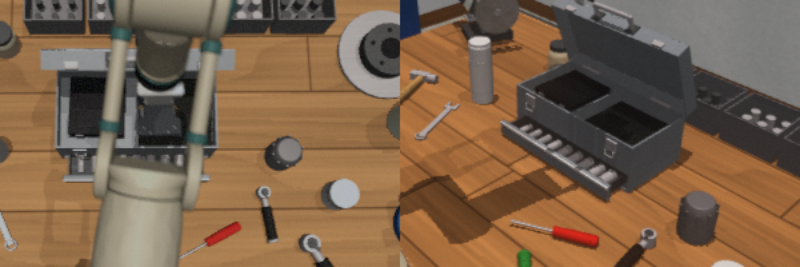

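The images show the lid up at about 1.18 rad and clear of the arm. The socket case looks to be in the left compartment and the flat liner in the right one, which I'll confirm by depth. Next is the move to the ratchet.

Run:
```python
from h import *
b=load('side');Q=pts(b)
for s,y0 in(('R',-.18),('L',.02)):
    m=(Q[...,1]>y0)&(Q[...,1]<y0+.16)&(Q[...,0]>.63)&(Q[...,0]<.78)&(Q[...,2]<.14)&(Q[...,2]>.05)
    print(s,m.sum(),np.percentile(Q[m][:,2],[10,30,50,70,90]),np.median(b['color'][m],0))
print({k:np.round(v,3) for k,v in status.observe().items() if k in('joint_pos','tool_pos','clock')})
```

```text
R 837 [0.08825807 0.08970323 0.09066325 0.09162634 0.09303805] [20. 21. 23.]
L 989 [0.11108024 0.11981066 0.12134992 0.12251809 0.12428221] [22. 23. 27.]
{'clock': np.float64(5.3), 'joint_pos': array([-0.159,  0.319,  0.917, -0.002,  1.908, -0.159]), 'tool_pos': array([ 0.617, -0.029,  0.426])}
```

>>> drive_tool(
  deltas=[
    {"dx":-0.043,"dy":-0.025,"dz":0,"spin":0,"fingers":-0.28},
    {"dx":-0.086,"dy":-0.05,"dz":0,"spin":0,"fingers":-0.28},
    {"dx":-0.129,"dy":-0.075,"dz":0.01,"spin":0,"fingers":-0.28},
    {"dx":-0.172,"dy":-0.1,"dz":0.03,"spin":0,"fingers":-0.28},
    {"dx":-0.21,"dy":-0.12,"dz":0.05,"spin":0,"fingers":-0.28},
  ],
)

```text
clock: 5.8
tool_pos: [0.5037, -0.2381, 0.3747]
tool_rot: [2.218, 2.223, 0.001]
wrist_force: [0.1, -0.2, 0.2]
finger_gap: 0.0598
gripper_force: 0.0
```

>>> drive_tool(
  deltas=[
    {"dx":-0.028,"dy":-0.016,"dz":0.03,"spin":8,"fingers":-0.28},
    {"dx":-0.056,"dy":-0.033,"dz":0.06,"spin":16,"fingers":-0.28},
    {"dx":-0.084,"dy":-0.05,"dz":0.09,"spin":24,"fingers":-0.28},
    {"dx":-0.112,"dy":-0.067,"dz":0.12,"spin":32,"fingers":-0.28},
    {"dx":-0.112,"dy":-0.067,"dz":0.15,"spin":40,"fingers":-0.28},
  ],
)

```text
clock: 6.3
tool_pos: [0.4358, -0.3522, 0.2232]
tool_rot: [2.852, 1.317, -0.003]
wrist_force: [1.1, 0.3, -0.3]
finger_gap: 0.0603
gripper_force: 0.0
```

>>> drive_tool(
  deltas=[
    {"dx":0,"dy":0,"dz":0,"spin":8,"fingers":-0.28},
    {"dx":0,"dy":0,"dz":0,"spin":16,"fingers":-0.28},
    {"dx":0,"dy":0,"dz":0,"spin":24,"fingers":-0.28},
    {"dx":0,"dy":0,"dz":0,"spin":32,"fingers":-0.28},
    {"dx":0,"dy":0,"dz":0,"spin":40,"fingers":-0.28},
  ],
)

```text
clock: 6.8
tool_pos: [0.4378, -0.3489, 0.2243]
tool_rot: [-3.129, -0.268, 0.001]
wrist_force: [0.4, -0.1, 0.2]
finger_gap: 0.0602
gripper_force: 0.0
```

>>> drive_tool(
  deltas=[
    {"dx":0,"dy":-0.003,"dz":0.05,"spin":0,"fingers":-0.28},
    {"dx":0,"dy":-0.003,"dz":0.1,"spin":0,"fingers":-0.28},
    {"dx":0,"dy":-0.003,"dz":0.15,"spin":0,"fingers":-0.28},
    {"dx":0,"dy":-0.003,"dz":0.185,"spin":0,"fingers":-0.28},
    {"dx":0,"dy":-0.003,"dz":0.2,"spin":0,"fingers":-0.28},
  ],
)

```text
clock: 7.3
tool_pos: [0.435, -0.3436, 0.0206]
tool_rot: [-3.123, -0.276, 0.007]
wrist_force: [0.3, 1.1, 1.0]
finger_gap: 0.0603
gripper_force: 0.0
```

>>> drive_tool(
  deltas=[
    {"dx":0,"dy":0,"dz":0.01,"spin":0,"fingers":-0.28},
    {"dx":0,"dy":0,"dz":0.019,"spin":0,"fingers":-0.28},
    {"dx":0,"dy":0,"dz":0.019,"spin":0,"fingers":0.2},
    {"dx":0,"dy":0,"dz":0.019,"spin":0,"fingers":0.7},
    {"dx":0,"dy":0,"dz":0.019,"spin":0,"fingers":0.7},
  ],
  newtons=50,
)

```text
clock: 7.8
tool_pos: [0.4374, -0.3464, 0.0072]
tool_rot: [3.128, 0.277, 0.002]
wrist_force: [0.8, 0.7, 0.3]
finger_gap: 0.0397
gripper_force: 0.0
```

>>> drive_tool(
  deltas=[
    {"dx":0,"dy":0,"dz":0,"spin":0,"fingers":1},
    {"dx":0,"dy":0,"dz":0,"spin":0,"fingers":1},
    {"dx":0,"dy":0,"dz":0,"spin":0,"fingers":1},
  ],
)

```text
clock: 8.1
tool_pos: [0.4371, -0.3465, 0.007]
tool_rot: [3.128, 0.277, 0.002]
wrist_force: [-1.3, -0.6, 3.9]
finger_gap: 0.0249
gripper_force: 49.9
```

>>> drive_tool(
  deltas=[
    {"dx":0,"dy":0,"dz":-0.02,"spin":0,"fingers":1},
    {"dx":0,"dy":0,"dz":-0.06,"spin":0,"fingers":1},
    {"dx":0,"dy":0,"dz":-0.1,"spin":0,"fingers":1},
    {"dx":0,"dy":0,"dz":-0.14,"spin":5,"fingers":1},
    {"dx":0,"dy":0,"dz":-0.18,"spin":10,"fingers":1},
  ],
)

```text
clock: 8.6
tool_pos: [0.4359, -0.3449, 0.187]
tool_rot: [-3.14, 0.002, 0.002]
wrist_force: [0.8, -1.0, -3.0]
finger_gap: 0.0251
gripper_force: 49.9
```

Run:
```python
from h import *
a=snap('top');b=snap('side')
cv2.imwrite('pics/both2.png',cv2.resize(np.hstack([a['color'][120:320,200:450],b['color'][130:330,200:450]]),(800,320)))
s=status.observe();print(s['tool_pos'],s['tool_rot'],s['finger_gap'],s['wrist_force'],s['joint_pos'])
```

```text
[ 0.43909178 -0.34805275  0.19163733] [3.13388605e+00 2.06217611e-03 1.23465172e-02] 0.024851649725216328 [ 0.74884088 -0.92666539 -2.42895661] [-7.94606673e-01  2.55588744e-01  1.56874940e+00  2.57263454e-04
  1.30625320e+00  7.74807703e-01]
```

View pics/both2.png

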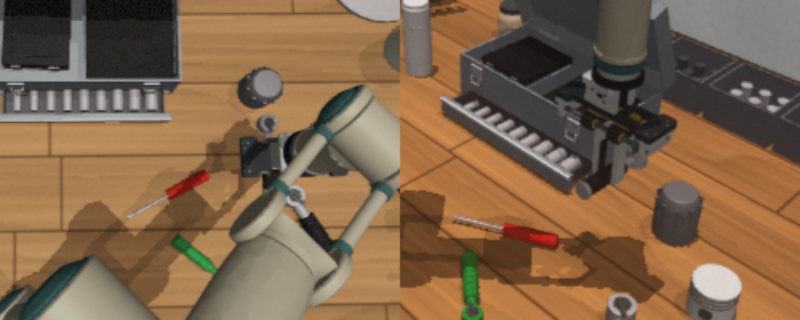

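The ratchet is held, with its head at crop (267,123), and the liner is the flat dark mat in the right compartment. Next I check the ratchet's tilt and the compartment position.

Run:
```python
from h import *
a=load('top');P=pts(a);c=a['color'].astype(int)
for v in range(186,208,2): print(v,[tuple(np.round(P[v,u],3)) for u in(364,367,370)])
for v in (125,145,160): print('row',v,[(u,*np.round(P[v,u],3)) for u in range(248,318,4)][::2])
for v in range(116,176,5): print(v,np.round(P[v,283],3),c[v,283])
```

```text
186 [(np.float64(0.567), np.float64(-0.392), np.float64(0.038)), (np.float64(0.574), np.float64(-0.416), np.float64(-0.002)), (np.float64(0.574), np.float64(-0.427), np.float64(-0.002))]
188 [(np.float64(0.567), np.float64(-0.405), np.float64(-0.002)), (np.float64(0.566), np.float64(-0.415), np.float64(0.0)), (np.float64(0.566), np.float64(-0.426), np.float64(-0.0))]
190 [(np.float64(0.559), np.float64(-0.403), np.float64(0.003)), (np.float64(0.559), np.float64(-0.414), np.float64(0.002)), (np.float64(0.56), np.float64(-0.428), np.float64(-0.005))]
192 [(np.float64(0.552), np.float64(-0.405), np.float64(-0.003)), (np.float64(0.52), np.float64(-0.343), np.float64(0.209)), (np.float64(0.52), np.float64(-0.353), np.float64(0.207))]
194 [(np.float64(0.514), np.float64(-0.334), np.float64(0.208)), (np.float64(0.514), np.float64(-0.343), np.float64(0.208)), (np.float64(0.514), np.float64(-0.353), np.float64(0.206))]
196 [(np.float64(0.508), np.float64(-0.334), np.float64(0.205)), (np.float64(0.507), np.float64(-0.341), np.float64(0.213)), (np.float64(0.508), np.float64(-0.351), np.float64(
[... 2459 characters left out ...]
t64(0.651), np.float64(-0.12), np.float64(0.09)), (296, np.float64(0.651), np.float64(-0.148), np.float64(0.087)), (304, np.float64(0.649), np.float64(-0.174), np.float64(0.093)), (312, np.float64(0.641), np.float64(-0.195), np.float64(0.127))]
116 [ 0.802 -0.106  0.104] [52 51 51]
121 [ 0.789 -0.107  0.088] [21 17 17]
126 [ 0.771 -0.106  0.089] [16 19 14]
131 [ 0.753 -0.106  0.09 ] [19 24 22]
136 [ 0.733 -0.105  0.096] [31 33 34]
141 [ 0.718 -0.105  0.089] [26 28 34]
146 [ 0.701 -0.105  0.087] [37 39 42]
151 [ 0.682 -0.104  0.092] [29 32 35]
156 [ 0.666 -0.104  0.084] [35 40 39]
161 [ 0.647 -0.103  0.091] [35 33 37]
166 [ 0.63  -0.103  0.089] [37 39 40]
171 [ 0.607 -0.1    0.116] [57 55 55]
```

The ratchet sags only about 4° toward its head. Laid along the chest's y near the front of the compartment, it leaves the most room to the lid, so I carry it in at a low height, turned 90°.

>>> drive_tool(
  deltas=[
    {"dx":0.024,"dy":-0.028,"dz":0,"spin":-8,"fingers":1},
    {"dx":0.048,"dy":-0.056,"dz":0,"spin":-16,"fingers":1},
    {"dx":0.072,"dy":-0.084,"dz":0,"spin":-24,"fingers":1},
    {"dx":0.096,"dy":-0.112,"dz":0,"spin":-32,"fingers":1},
    {"dx":0.11,"dy":-0.14,"dz":0,"spin":-40,"fingers":1},
  ],
)

```text
clock: 9.2
tool_pos: [0.5468, -0.2037, 0.1838]
tool_rot: [-2.945, -1.087, 0.003]
wrist_force: [-0.4, 0.5, -3.0]
finger_gap: 0.0252
gripper_force: 49.9
```

>>> drive_tool(
  deltas=[
    {"dx":0.013,"dy":-0.015,"dz":0,"spin":-8,"fingers":1},
    {"dx":0.026,"dy":-0.03,"dz":0,"spin":-16,"fingers":1},
    {"dx":0.039,"dy":-0.045,"dz":0,"spin":-24,"fingers":1},
    {"dx":0.052,"dy":-0.06,"dz":0,"spin":-32,"fingers":1},
    {"dx":0.064,"dy":-0.076,"dz":0,"spin":-40,"fingers":1},
  ],
)

```text
clock: 9.7
tool_pos: [0.545, -0.1048, 0.1839]
tool_rot: [-2.395, -2.028, 0.003]
wrist_force: [0.5, 0.5, -3.1]
finger_gap: 0.025
gripper_force: 49.9
```

>>> drive_tool(
  deltas=[
    {"dx":0,"dy":0,"dz":0.01,"spin":-5,"fingers":1},
    {"dx":0,"dy":0,"dz":0.02,"spin":-10,"fingers":1},
    {"dx":0,"dy":0,"dz":0.02,"spin":-10,"fingers":1},
  ],
)

```text
clock: 10.0
tool_pos: [0.5439, -0.1051, 0.163]
tool_rot: [-2.214, -2.221, 0.005]
wrist_force: [-0.5, 0.4, -2.1]
finger_gap: 0.0248
gripper_force: 49.9
```

>>> drive_tool(
  deltas=[
    {"dx":-0.003,"dy":0.03,"dz":0,"spin":0,"fingers":1},
    {"dx":-0.003,"dy":0.06,"dz":0,"spin":0,"fingers":1},
    {"dx":-0.003,"dy":0.085,"dz":0,"spin":0,"fingers":1},
    {"dx":-0.003,"dy":0.1,"dz":0,"spin":0,"fingers":1},
    {"dx":-0.003,"dy":0.1,"dz":0,"spin":0,"fingers":1},
  ],
)

```text
clock: 10.5
tool_pos: [0.6478, -0.1091, 0.1647]
tool_rot: [-2.22, -2.222, 0.0]
wrist_force: [-1.0, -0.3, -2.7]
finger_gap: 0.0248
gripper_force: 49.9
```

Run:
```python
from h import *
a=snap('top');b=snap('side')
cv2.imwrite('pics/both3.png',cv2.resize(np.hstack([a['color'][80:240,180:380],b['color'][100:260,200:400]]),(800,320)))
s=status.observe();print(s['tool_pos'],s['tool_rot'],s['wrist_force'])
```

```text
[ 0.64515086 -0.10885351  0.16505327] [-2.21804756 -2.22113001  0.00258834] [ 0.04126099  0.12834355 -2.0975797 ]
```

View pics/both3.png

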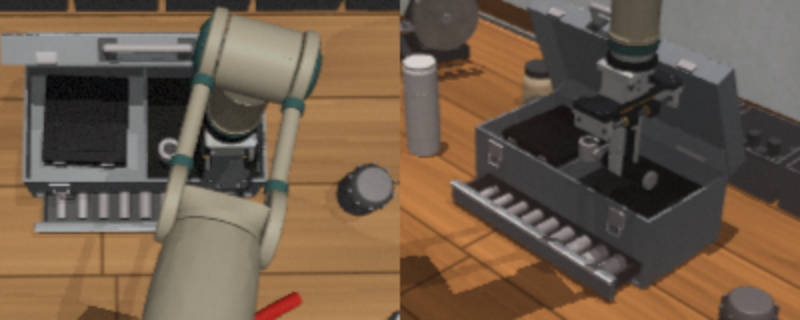

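The ratchet hangs inside the right compartment, clear of the walls, with its head near the partition side at crop (168,148). Before lowering, I check the clearance between the wrist housing and the lid.

Run:
```python
from h import *
a=load('top');P=pts(a)
m=(P[...,2]>.40)&(P[...,0]>.6)
p=P[m];print(p.min(0),p.max(0))
for z in np.arange(.4,.7,.05):
    q=p[(p[:,2]>z)&(p[:,2]<z+.05)]
    if len(q): print(round(z,2),len(q),q.min(0).round(3),q.max(0).round(3))
b=load('side');Q=pts(b)
for z in np.arange(.2,.62,.03):
    q=Q[(Q[...,2]>z)&(Q[...,2]<z+.03)&(Q[...,1]<-.02)&(Q[...,1]>-.18)&(Q[...,0]>.5)&(Q[...,0]<.82)]
    if len(q): print('s',round(z,2),len(q),np.percentile(q[:,0],[0,5,50,95,100]).round(3))
```

```text
[ 0.60014924 -0.17308521  0.40005816] [ 0.69596734 -0.03664989  0.59936374]
0.4 174 [ 0.61 -0.14  0.4 ] [ 0.652 -0.074  0.448]
0.45 182 [ 0.611 -0.134  0.45 ] [ 0.681 -0.075  0.499]
0.5 129 [ 0.601 -0.16   0.506] [ 0.682 -0.042  0.55 ]
0.55 2254 [ 0.6   -0.173  0.55 ] [ 0.696 -0.037  0.599]
s 0.2 246 [0.614 0.618 0.809 0.819 0.82 ]
s 0.23 189 [0.61  0.618 0.799 0.808 0.811]
s 0.26 566 [0.555 0.561 0.659 0.795 0.799]
s 0.29 617 [0.553 0.556 0.606 0.733 0.743]
s 0.32 499 [0.599 0.603 0.74  0.769 0.775]
s 0.35 273 [0.6   0.604 0.617 0.654 0.675]
s 0.38 260 [0.603 0.607 0.617 0.651 0.667]
s 0.41 250 [0.605 0.609 0.619 0.652 0.663]
s 0.44 265 [0.606 0.609 0.618 0.652 0.665]
s 0.47 272 [0.607 0.609 0.618 0.651 0.664]
s 0.5 284 [0.596 0.606 0.618 0.644 0.66 ]
s 0.53 354 [0.577 0.592 0.613 0.659 0.671]
s 0.56 931 [0.502 0.525 0.609 0.648 0.688]
s 0.59 221 [0.5   0.515 0.636 0.662 0.677]
```

>>> drive_tool(
  deltas=[
    {"dx":0,"dy":-0.001,"dz":0.015,"spin":0,"fingers":1},
    {"dx":0,"dy":-0.001,"dz":0.03,"spin":0,"fingers":1},
    {"dx":0,"dy":-0.001,"dz":0.045,"spin":0,"fingers":1},
    {"dx":0,"dy":-0.001,"dz":0.055,"spin":0,"fingers":1},
    {"dx":0,"dy":-0.001,"dz":0.06,"spin":0,"fingers":1},
  ],
)

```text
clock: 11.1
tool_pos: [0.6438, -0.1088, 0.1052]
tool_rot: [-2.218, -2.222, 0.002]
wrist_force: [-0.5, 0.7, -2.6]
finger_gap: 0.0252
gripper_force: 49.9
```

>>> drive_tool(
  deltas=[
    {"dx":0,"dy":0,"dz":0.002,"spin":0,"fingers":1},
    {"dx":0,"dy":0,"dz":0.004,"spin":0,"fingers":1},
    {"dx":0,"dy":0,"dz":0.004,"spin":0,"fingers":1},
  ],
)

```text
clock: 11.4
tool_pos: [0.6455, -0.109, 0.1026]
tool_rot: [2.219, 2.223, 0.001]
wrist_force: [-0.4, -0.7, -1.9]
finger_gap: 0.0246
gripper_force: 49.9
```

>>> drive_tool(
  deltas=[
    {"dx":0,"dy":0,"dz":0.002,"spin":0,"fingers":1},
    {"dx":0,"dy":0,"dz":0.003,"spin":0,"fingers":1},
    {"dx":0,"dy":0,"dz":0.003,"spin":0,"fingers":1},
  ],
)

```text
clock: 11.7
tool_pos: [0.6454, -0.109, 0.0992]
tool_rot: [2.219, 2.224, 0.0]
wrist_force: [-0.4, 0.0, -2.5]
finger_gap: 0.0248
gripper_force: 49.9
```

>>> drive_tool(
  deltas=[
    {"dx":0,"dy":0,"dz":0.002,"spin":0,"fingers":1},
    {"dx":0,"dy":0,"dz":0.003,"spin":0,"fingers":1},
    {"dx":0,"dy":0,"dz":0.003,"spin":0,"fingers":1},
  ],
)

```text
clock: 12.0
tool_pos: [0.6456, -0.1091, 0.0979]
tool_rot: [2.218, 2.223, 0.001]
wrist_force: [-1.5, -0.2, 5.3]
finger_gap: 0.0247
gripper_force: 49.9
```

>>> drive_tool(
  deltas=[
    {"dx":0,"dy":0,"dz":0,"spin":0,"fingers":0.43},
    {"dx":0,"dy":0,"dz":0,"spin":0,"fingers":0.36},
    {"dx":0,"dy":0,"dz":0,"spin":0,"fingers":0.3},
    {"dx":0,"dy":0,"dz":0,"spin":0,"fingers":0.28},
    {"dx":0,"dy":0,"dz":0,"spin":0,"fingers":0.28},
  ],
)

```text
clock: 12.5
tool_pos: [0.6453, -0.1089, 0.096]
tool_rot: [-2.219, -2.224, -0.0]
wrist_force: [-0.5, -0.3, -0.6]
finger_gap: 0.034
gripper_force: 0.0
```

>>> drive_tool(
  deltas=[
    {"dx":0,"dy":0,"dz":-0.015,"spin":0,"fingers":0.28},
    {"dx":0,"dy":0,"dz":-0.03,"spin":0,"fingers":0.28},
    {"dx":0,"dy":0,"dz":-0.05,"spin":0,"fingers":0.28},
    {"dx":0,"dy":0,"dz":-0.07,"spin":0,"fingers":0.28},
    {"dx":0,"dy":-0.03,"dz":-0.07,"spin":0,"fingers":0.28},
  ],
)

```text
clock: 13.0
tool_pos: [0.6201, -0.1099, 0.1688]
tool_rot: [2.213, 2.219, 0.008]
wrist_force: [-0.4, 0.4, 0.2]
finger_gap: 0.0336
gripper_force: 0.0
```

>>> drive_tool(
  deltas=[
    {"dx":0.03,"dy":-0.04,"dz":0,"spin":0,"fingers":1},
    {"dx":0.05,"dy":-0.08,"dz":0,"spin":0,"fingers":1},
    {"dx":0.07,"dy":-0.11,"dz":0,"spin":0,"fingers":1},
    {"dx":0.09,"dy":-0.14,"dz":0,"spin":0,"fingers":1},
    {"dx":0.11,"dy":-0.14,"dz":0,"spin":0,"fingers":1},
  ],
)

```text
clock: 13.5
tool_pos: [0.4705, 0.0017, 0.1661]
tool_rot: [-2.218, -2.221, 0.003]
wrist_force: [1.0, -0.5, 0.4]
finger_gap: 0.0009
gripper_force: 0.0
```

Run:
```python
from h import *
a=snap('top');b=snap('side')
cv2.imwrite('pics/both4.png',cv2.resize(np.hstack([a['color'][80:240,180:380],b['color'][100:260,200:400]]),(800,320)))
s=status.observe();print(s['clock'],s['tool_pos'],s['tool_rot'],s['wrist_force'])
```

```text
13.6 [0.47421745 0.00241128 0.16656811] [-2.21664842e+00 -2.22620517e+00 -1.88317299e-03] [ 0.81992247 -1.48559347 -0.13015917]
```

View pics/both4.png

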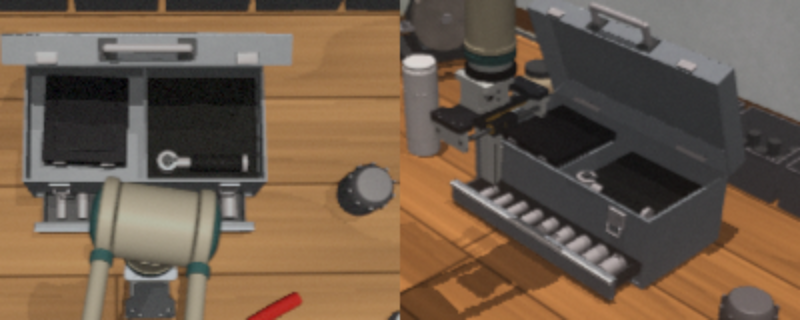

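The ratchet lies flat on the liner near the front, at top crop (165-250,160), and the lid is still up. Next I push the drawer at its middle, on the pull edge, keeping the gripper body above the rim.

>>> drive_tool(
  deltas=[
    {"dx":0,"dy":0,"dz":0.04,"spin":0,"fingers":1},
    {"dx":0,"dy":0,"dz":0.08,"spin":0,"fingers":1},
    {"dx":0,"dy":0,"dz":0.11,"spin":0,"fingers":1},
    {"dx":0,"dy":0.01,"dz":0.124,"spin":0,"fingers":1},
    {"dx":0,"dy":0.02,"dz":0.124,"spin":0,"fingers":1},
  ],
)

```text
clock: 14.1
tool_pos: [0.4943, 0.0001, 0.04]
tool_rot: [-2.217, -2.221, 0.005]
wrist_force: [-0.4, 0.1, 0.2]
finger_gap: 0.0005
gripper_force: 0.0
```

>>> drive_tool(
  deltas=[
    {"dx":0,"dy":0.01,"dz":0,"spin":0,"fingers":1},
    {"dx":0,"dy":0.02,"dz":0,"spin":0,"fingers":1},
    {"dx":0,"dy":0.03,"dz":0,"spin":0,"fingers":1},
    {"dx":0,"dy":0.04,"dz":0,"spin":0,"fingers":1},
    {"dx":0,"dy":0.05,"dz":0,"spin":0,"fingers":1},
  ],
)

```text
clock: 14.6
tool_pos: [0.5452, 0.0009, 0.0429]
tool_rot: [-2.218, -2.224, 0.001]
wrist_force: [-2.5, -1.0, 3.6]
finger_gap: 0.0002
gripper_force: 2.7
```

>>> drive_tool(
  deltas=[
    {"dx":0,"dy":0.008,"dz":0,"spin":0,"fingers":1},
    {"dx":0,"dy":0.016,"dz":0,"spin":0,"fingers":1},
    {"dx":0,"dy":0.024,"dz":0,"spin":0,"fingers":1},
    {"dx":0,"dy":0.031,"dz":0,"spin":0,"fingers":1},
    {"dx":0,"dy":0.037,"dz":0,"spin":0,"fingers":1},
  ],
)

```text
clock: 15.1
tool_pos: [0.5831, 0.0009, 0.0428]
tool_rot: [2.218, 2.223, 0.001]
wrist_force: [-2.6, 0.4, 5.3]
finger_gap: 0.0002
gripper_force: 2.9
```

>>> drive_tool(
  deltas=[
    {"dx":0,"dy":0.003,"dz":0,"spin":0,"fingers":1},
    {"dx":0,"dy":0.006,"dz":0,"spin":0,"fingers":1},
    {"dx":0,"dy":0.006,"dz":0,"spin":0,"fingers":1},
  ],
)

```text
clock: 15.4
tool_pos: [0.5896, 0.0008, 0.0428]
tool_rot: [2.218, 2.222, 0.003]
wrist_force: [-0.7, 0.0, 4.8]
finger_gap: 0.0005
gripper_force: 1.9
```

>>> drive_tool(
  deltas=[
    {"dx":0,"dy":0.003,"dz":0,"spin":0,"fingers":1},
    {"dx":0,"dy":0.005,"dz":0,"spin":0,"fingers":1},
    {"dx":0,"dy":0.005,"dz":0,"spin":0,"fingers":1},
  ],
)

```text
clock: 15.7
tool_pos: [0.5942, 0.0009, 0.0428]
tool_rot: [2.218, 2.223, 0.002]
wrist_force: [-1.4, -0.7, 5.8]
finger_gap: 0.0006
gripper_force: 2.3
```

Run:
```python
from h import *
a=snap('top');b=snap('side')
cv2.imwrite('pics/both5.png',cv2.resize(np.hstack([a['color'][120:220,180:330],b['color'][150:250,210:360]]),(800,267)))
Q=pts(b);P=pts(a)
for y in(-.15,-.1,.1,.15):
    for n,A in(('top',P),('side',Q)):
        m=(abs(A[...,1]-y)<.02)&(A[...,0]>.5)&(A[...,0]<.63)&(A[...,2]>.025)&(A[...,2]<.06)
        q=A[m]
        if len(q): print(n,y,len(q),np.percentile(q[:,0],[2,10,50]).round(4))
    m=(abs(Q[...,1]-y)<.02)&(Q[...,0]>.5)&(Q[...,0]<.63)&(Q[...,2]>.07)&(Q[...,2]<.11);print('face',np.median(Q[m][:,0]))
```

```text
top -0.15 24 [0.5993 0.5996 0.6019]
side -0.15 101 [0.5966 0.5996 0.6042]
face 0.6044247255284232
top -0.1 27 [0.5999 0.6001 0.6038]
side -0.1 92 [0.5968 0.5989 0.6031]
face 0.6062372005121661
top 0.1 34 [0.5991 0.5995 0.6047]
side 0.1 51 [0.5968 0.5994 0.6025]
face nan
top 0.15 30 [0.5991 0.5995 0.6024]
side 0.15 58 [0.5972 0.5988 0.604 ]
face 0.602181647300988
  return _methods._mean(a, axis=axis, dtype=dtype,
  ret = ret.dtype.type(ret / rcount)
```

View pics/both5.png

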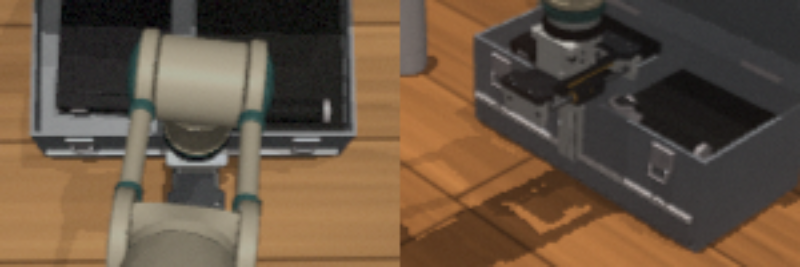

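The drawer now looks flush: its pull edge is at x≈0.599 and the chest face at about 0.604. I push a little more to be sure it's seated.

>>> drive_tool(
  deltas=[
    {"dx":0,"dy":0.002,"dz":0,"spin":0,"fingers":1},
    {"dx":0,"dy":0.004,"dz":0,"spin":0,"fingers":1},
    {"dx":0,"dy":0.004,"dz":0,"spin":0,"fingers":1},
  ],
)

```text
clock: 16.1
tool_pos: [0.596, 0.001, 0.0426]
tool_rot: [-2.218, -2.223, 0.003]
wrist_force: [-5.1, -0.9, 7.2]
finger_gap: 0.0007
gripper_force: 3.8
```

>>> drive_tool(
  deltas=[
    {"dx":0,"dy":0.003,"dz":0,"spin":0,"fingers":1},
    {"dx":0,"dy":0.004,"dz":0,"spin":0,"fingers":1},
    {"dx":0,"dy":0.004,"dz":0,"spin":0,"fingers":1},
  ],
)

```text
clock: 16.4
tool_pos: [0.5953, 0.0011, 0.0423]
tool_rot: [-2.213, -2.219, 0.012]
wrist_force: [-14.3, -0.1, 12.8]
finger_gap: 0.0004
gripper_force: 7.3
```

>>> drive_tool(
  deltas=[
    {"dx":0,"dy":-0.01,"dz":0,"spin":0,"fingers":1},
    {"dx":0,"dy":-0.05,"dz":0,"spin":0,"fingers":1},
    {"dx":0,"dy":-0.09,"dz":-0.02,"spin":0,"fingers":0.28},
    {"dx":0,"dy":-0.1,"dz":-0.065,"spin":0,"fingers":0.28},
    {"dx":0,"dy":-0.1,"dz":-0.11,"spin":0,"fingers":0.28},
  ],
)

```text
clock: 16.9
tool_pos: [0.4978, 0.0012, 0.1519]
tool_rot: [-2.217, -2.221, 0.004]
wrist_force: [1.4, -0.2, -0.2]
finger_gap: 0.0208
gripper_force: 0.0
```

>>> drive_tool(
  deltas=[
    {"dx":0,"dy":0,"dz":-0.05,"spin":0,"fingers":0.28},
    {"dx":0,"dy":0,"dz":-0.1,"spin":0,"fingers":0.28},
    {"dx":0,"dy":0,"dz":-0.15,"spin":0,"fingers":0.28},
    {"dx":0,"dy":0,"dz":-0.2,"spin":0,"fingers":0.28},
    {"dx":0,"dy":0,"dz":-0.25,"spin":0,"fingers":0.28},
  ],
)

```text
clock: 17.4
tool_pos: [0.5013, 0.0008, 0.4042]
tool_rot: [2.218, 2.223, 0.002]
wrist_force: [1.6, -0.0, 0.3]
finger_gap: 0.0342
gripper_force: 0.0
```

>>> drive_tool(
  deltas=[
    {"dx":0,"dy":0,"dz":-0.04,"spin":0,"fingers":0.28},
    {"dx":0,"dy":0.04,"dz":-0.04,"spin":0,"fingers":0.28},
    {"dx":0,"dy":0.08,"dz":-0.04,"spin":0,"fingers":0.28},
    {"dx":0,"dy":0.12,"dz":-0.04,"spin":0,"fingers":0.28},
    {"dx":0,"dy":0.16,"dz":-0.04,"spin":0,"fingers":0.28},
  ],
)

```text
clock: 17.9
tool_pos: [0.6632, 0.0012, 0.4419]
tool_rot: [2.218, 2.223, 0.002]
wrist_force: [1.0, 0.9, 1.2]
finger_gap: 0.034
gripper_force: 0.0
```

>>> drive_tool(
  deltas=[
    {"dx":0,"dy":0.04,"dz":0,"spin":0,"fingers":0.28},
    {"dx":0,"dy":0.07,"dz":0,"spin":0,"fingers":0.28},
    {"dx":0,"dy":0.08,"dz":0,"spin":0,"fingers":0.28},
    {"dx":0,"dy":0.08,"dz":0,"spin":0,"fingers":0.28},
  ],
)

```text
clock: 18.3
tool_pos: [0.7438, 0.0011, 0.4386]
tool_rot: [-2.217, -2.223, 0.002]
wrist_force: [-1.0, 0.2, -0.6]
finger_gap: 0.0337
gripper_force: 0.0
```

Run:
```python
from h import *
b=snap('side');Q=pts(b)
cv2.imwrite('pics/s6.png',cv2.resize(b['color'][40:290,190:400],(504,600)))
for y0,y1 in((-.053,-.01),(.01,.053)):
  m=(Q[...,1]>y0)&(Q[...,1]<y1)&(Q[...,2]>.345)&(Q[...,2]<.385)&(Q[...,0]>.7)&(Q[...,0]<.8)
  q=Q[m];print(len(q),q.min(0).round(4),q.max(0).round(4),np.median(q,0).round(4))
s=status.observe();print(s['clock'],s['tool_pos'],s['tool_rot'])
```

```text
44 [ 0.7303 -0.0528  0.3506] [ 0.7409 -0.0101  0.3697] [ 0.7353 -0.0328  0.364 ]
46 [0.7292 0.0113 0.3466] [0.7454 0.0524 0.3696] [0.7347 0.0331 0.3637]
18.35 [0.74236994 0.00117147 0.44005541] [-2.21799572e+00 -2.22289316e+00  1.51242725e-03]
```

View pics/s6.png

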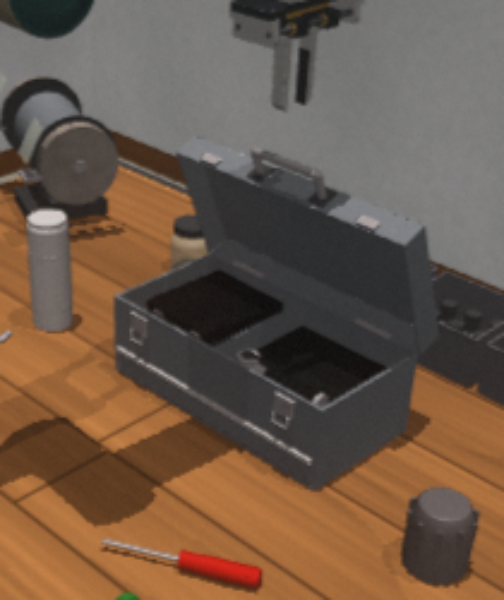

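Gripper above the bar. The lid is still up, the drawer is flush and the ratchet is lying in the right compartment (crop 250-320, 355-400). I descend and grip the bar.

>>> drive_tool(
  deltas=[
    {"dx":0.001,"dy":-0.003,"dz":0.035,"spin":0,"fingers":0.28},
    {"dx":0.001,"dy":-0.003,"dz":0.06,"spin":0,"fingers":0.28},
    {"dx":0.001,"dy":-0.003,"dz":0.08,"spin":0,"fingers":0.28},
    {"dx":0.001,"dy":-0.003,"dz":0.094,"spin":0,"fingers":0.28},
    {"dx":0.001,"dy":-0.003,"dz":0.094,"spin":0,"fingers":0.28},
  ],
  newtons=30,
)

```text
clock: 18.85
tool_pos: [0.736, 0.0024, 0.347]
tool_rot: [-2.217, -2.222, 0.003]
wrist_force: [-0.3, -0.2, 0.2]
finger_gap: 0.0339
gripper_force: 0.0
```

>>> drive_tool(
  deltas=[
    {"dx":0,"dy":0,"dz":0,"spin":0,"fingers":0.6},
    {"dx":0,"dy":0,"dz":0,"spin":0,"fingers":1},
    {"dx":0,"dy":0,"dz":0,"spin":0,"fingers":1},
    {"dx":0,"dy":0,"dz":0,"spin":0,"fingers":1},
  ],
)

```text
clock: 19.25
tool_pos: [0.739, 0.0022, 0.3495]
tool_rot: [2.217, 2.222, 0.004]
wrist_force: [1.0, 0.3, 1.0]
finger_gap: 0.011
gripper_force: 30.0
```

>>> drive_tool(
  deltas=[
    {"dx":0,"dy":-0.013,"dz":0.005,"spin":0,"fingers":1},
    {"dx":0,"dy":-0.027,"dz":0.01,"spin":0,"fingers":1},
    {"dx":0,"dy":-0.04,"dz":0.017,"spin":0,"fingers":1},
    {"dx":0,"dy":-0.051,"dz":0.022,"spin":0,"fingers":1},
    {"dx":0,"dy":-0.061,"dz":0.029,"spin":0,"fingers":1},
  ],
)

```text
clock: 19.75
tool_pos: [0.6775, 0.0028, 0.3208]
tool_rot: [2.217, 2.223, 0.006]
wrist_force: [-0.1, 1.3, 5.7]
finger_gap: 0.0111
gripper_force: 30.0
```

>>> drive_tool(
  deltas=[
    {"dx":0,"dy":-0.012,"dz":0.008,"spin":0,"fingers":1},
    {"dx":0,"dy":-0.023,"dz":0.017,"spin":0,"fingers":1},
    {"dx":0,"dy":-0.034,"dz":0.027,"spin":0,"fingers":1},
    {"dx":0,"dy":-0.044,"dz":0.037,"spin":0,"fingers":1},
    {"dx":0,"dy":-0.054,"dz":0.048,"spin":0,"fingers":1},
  ],
)

```text
clock: 20.25
tool_pos: [0.6238, 0.0032, 0.272]
tool_rot: [2.218, 2.223, 0.006]
wrist_force: [1.7, 2.6, -0.2]
finger_gap: 0.0112
gripper_force: 30.0
```

>>> drive_tool(
  deltas=[
    {"dx":0,"dy":-0.009,"dz":0.011,"spin":0,"fingers":1},
    {"dx":0,"dy":-0.017,"dz":0.023,"spin":0,"fingers":1},
    {"dx":0,"dy":-0.025,"dz":0.036,"spin":0,"fingers":1},
    {"dx":0,"dy":-0.031,"dz":0.049,"spin":0,"fingers":1},
    {"dx":0,"dy":-0.037,"dz":0.062,"spin":0,"fingers":1},
  ],
)

```text
clock: 20.75
tool_pos: [0.586, 0.0035, 0.2094]
tool_rot: [-2.218, -2.223, -0.004]
wrist_force: [0.5, 2.8, 0.7]
finger_gap: 0.0114
gripper_force: 30.0
```

>>> drive_tool(
  deltas=[
    {"dx":0,"dy":-0.005,"dz":0.013,"spin":0,"fingers":1},
    {"dx":0,"dy":-0.01,"dz":0.027,"spin":0,"fingers":1},
    {"dx":0,"dy":-0.013,"dz":0.041,"spin":0,"fingers":1},
    {"dx":0,"dy":-0.015,"dz":0.053,"spin":0,"fingers":1},
    {"dx":0,"dy":-0.017,"dz":0.06,"spin":0,"fingers":1},
  ],
)

```text
clock: 21.25
tool_pos: [0.5694, 0.0035, 0.1484]
tool_rot: [-2.218, -2.222, -0.004]
wrist_force: [1.5, 6.3, -0.4]
finger_gap: 0.011
gripper_force: 30.0
```

>>> drive_tool(
  deltas=[
    {"dx":0,"dy":-0.001,"dz":0.003,"spin":0,"fingers":1},
    {"dx":0,"dy":-0.001,"dz":0.006,"spin":0,"fingers":1},
    {"dx":0,"dy":-0.001,"dz":0.009,"spin":0,"fingers":1},
    {"dx":0,"dy":-0.001,"dz":0.011,"spin":0,"fingers":1},
    {"dx":0,"dy":-0.001,"dz":0.011,"spin":0,"fingers":1},
  ],
)

```text
clock: 21.75
tool_pos: [0.5682, 0.0034, 0.1378]
tool_rot: [-2.218, -2.222, -0.003]
wrist_force: [0.3, 5.9, -2.1]
finger_gap: 0.0112
gripper_force: 30.0
```

>>> drive_tool(
  deltas=[
    {"dx":-0.001,"dy":0,"dz":0.002,"spin":0,"fingers":1},
    {"dx":-0.001,"dy":0,"dz":0.004,"spin":0,"fingers":1},
    {"dx":-0.001,"dy":0,"dz":0.004,"spin":0,"fingers":1},
  ],
)

```text
clock: 22.05
tool_pos: [0.5681, 0.0033, 0.1364]
tool_rot: [-2.218, -2.221, -0.006]
wrist_force: [-3.3, 7.8, 11.9]
finger_gap: 0.0113
gripper_force: 30.0
```

Contact at the bottom (12 N). I release and retreat.

>>> drive_tool(
  deltas=[
    {"dx":0,"dy":0,"dz":0,"spin":0,"fingers":0.4},
    {"dx":0,"dy":0,"dz":0,"spin":0,"fingers":0.28},
    {"dx":0,"dy":0,"dz":0,"spin":0,"fingers":0.28},
    {"dx":0,"dy":0,"dz":0,"spin":0,"fingers":0.28},
  ],
)

```text
clock: 22.45
tool_pos: [0.568, 0.0004, 0.1338]
tool_rot: [2.219, 2.224, -0.001]
wrist_force: [0.4, -0.6, 0.2]
finger_gap: 0.034
gripper_force: 0.0
```

>>> drive_tool(
  deltas=[
    {"dx":0,"dy":-0.001,"dz":-0.02,"spin":0,"fingers":0.28},
    {"dx":0,"dy":-0.001,"dz":-0.05,"spin":0,"fingers":0.28},
    {"dx":0,"dy":-0.02,"dz":-0.09,"spin":0,"fingers":0.28},
    {"dx":0,"dy":-0.06,"dz":-0.1,"spin":0,"fingers":0.28},
    {"dx":0,"dy":-0.11,"dz":-0.1,"spin":0,"fingers":0.28},
  ],
)

```text
clock: 22.95
tool_pos: [0.4598, -0.0001, 0.2359]
tool_rot: [2.216, 2.221, 0.004]
wrist_force: [-0.2, -1.7, 0.3]
finger_gap: 0.0337
gripper_force: 0.0
```

>>> drive_tool(
  deltas=[
    {"dx":0,"dy":-0.04,"dz":0,"spin":0,"fingers":0.28},
    {"dx":0,"dy":-0.08,"dz":0,"spin":0,"fingers":0.28},
    {"dx":0,"dy":-0.08,"dz":0,"spin":0,"fingers":0.28},
  ],
)

```text
clock: 23.25
tool_pos: [0.3729, 0.0008, 0.234]
tool_rot: [-2.218, -2.222, 0.003]
wrist_force: [1.0, -0.2, -0.0]
finger_gap: 0.0337
gripper_force: 0.0
```

Run:
```python
from h import *
a=snap('top');b=snap('side')
P=pts(a);Q=pts(b)
for n,A in(('top',P),('side',Q)):
    g=lambda x0,x1:np.nanmedian(A[(A[...,0]>x0)&(A[...,0]<x1)&(abs(A[...,1])<.19)&(A[...,2]>.15)&(A[...,2]<.2)][:,2])
    print(n,'lid front/back z',g(.62,.65),g(.75,.79))
    for y in(-.15,.15):
        m=(abs(A[...,1]-y)<.02)&(A[...,0]>.5)&(A[...,0]<.63)&(A[...,2]>.025)&(A[...,2]<.06);q=A[m]
        if len(q): print('drawer',y,np.percentile(q[:,0],[2,10,50]).round(4))
s=status.observe();print(s['clock'],s['tool_pos'],s['wrist_force'])
```

```text
top lid front/back z 0.17328549736102633 0.17385123877132758
drawer -0.15 [0.6026 0.6031 0.6055]
drawer 0.15 [0.6025 0.6027 0.6068]
side lid front/back z 0.1740682272066248 0.17447185403933924
drawer -0.15 [0.5996 0.6012 0.6049]
drawer 0.15 [0.5988 0.6007 0.6054]
23.35 [3.78127908e-01 1.97552795e-04 2.34555518e-01] [-0.17648947  0.13138565 -0.15529961]
```

The lid is level and shut, the drawer is home and the robot is clear, so I hand in.

```bash
python3 -c "
from plant import order
print(order.close_job())"
```

```text
the job is handed in; nothing more can be done
None
```

The job is handed in at about 23 s of the 72 s allowed, with no verdict returned: the lid stood by itself at about 68°, the ratchet was set flat on the liner, the drawer is home by camera, and the lid was guided shut and measures level.

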